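# Spring check of a slide cartridge in its clamp nest

## Task

Check the spring of the slide cartridge: swing the toggle clamp over centre so that it snaps down on the cartridge, and let go of it. With the cartridge clamped, draw its sprung tray out by the tab until the pointer is level with the cursor's mark, hold it there for a second, and ease it all the way home without letting it snap back. Then swing the clamp fully open again, leaving the cartridge in its nest and the cursor and everything else on the bench undisturbed.

Things in the scene. Friction and masses are not known exactly. Their poses are not given: they have to be found in the camera images.
- nest: Aluminium check nest fixed to the bench, plate 125 x 295 x 10 mm. Origin on the bench surface under the cartridge's middle, z up. The tray is drawn along its -y; the clamp stands at the +y end; a white scale bar with the cursor lies at x = 63, y = -80 to -160 mm, top 16 mm above the bench. Low steel stops (top 22 mm above the bench) hold the cartridge on four sides.
- clamp_hinge (a point): Centre of the clamp's hinge, 68 mm above the bench between two steel cheeks (32 mm over both, top 80 mm). The hinge axis is parallel to the nest's x.
- clamp (a joint): Toggle clamp angle (rad): 0 = clamped, rubber pad (18 mm, 65 mm from the hinge) on the cartridge; 1.3 = fully open, arm up, as at the start. Grows as the grip swings towards the nest's +y. Sprung over centre: dead centre at 0.55; past it, it snaps by itself to the nearer end and stays (about 6 N at the grip to leave the clamped end, also the open end).
- clamp_grip (a point): Centre of the clamp's black drum-shaped grip, 28 mm across and 28 mm long along x with flat ends, on a 10 mm shank, 110 mm from the hinge. Its direction from the hinge: 115 degrees minus the clamp angle, up from the nest's +y: clamped it leans over the cartridge, 168 mm above the bench; open it leans to +y, 139 mm above. Pinched from above by its ends (along x) it turns freely between the fingers.
- cartridge: White plastic slide cartridge 50 (x) x 80 (y) x 28 mm, about 0.2 kg, loose in the nest with 1.5 mm play; origin at the centre of its underside, 10 mm above the bench, axes as the nest's.
- tray (a joint): Travel of the cartridge's sprung tray (m): 0 = home, at most 0.055, grows as it is drawn out along -y. Spring pulls it home: 2.4 N at 0 plus 0.12 N per mm. Let go far out, it snaps home; from the last 5 mm it runs in softly (damped).
- tray_tab (a point): Grip point in the middle of the tray's upright tab, 61 mm above the bench. The tab is a grey block 16 (x) x 14 (y) mm, top 73 mm above the bench, 100 mm from the cartridge's middle along -y at home; its inner face is 53 mm from the cartridge and 45 mm from the front stops. Pinch it from above.
- pointer (a point): Tip of the thin steel pointer, 5 mm wide, that reaches from the foot of the tab towards +x, to 5 mm short of the cursor; 22 mm above the bench, 49 mm from the tab's middle, at the tab's y.
- cursor_mark (a point): Top of the cursor's ridge: a dark steel slider 16 x 10 mm on the scale bar with a 2 mm ridge across it, top 28 mm above the bench. Axes as the nest's. The pointer is level with it when both have the same y in the nest's frame. It stands 20 to 42 mm along -y from the pointer at home and slides (4 N) if pushed: leave it.
- tube_rack: Black tube rack 50 x 100 mm with short tubes, 75 mm high, bystander; origin at the centre of its underside.
- slide_box: Grey slide box 50 x 90 x 32 mm, bystander; origin at the centre of its underside.
- reagent: Amber bottle 48 mm across, 85 mm high, bystander; origin at the centre of its underside.
- timer: White timer 55 x 70 x 18 mm, bystander; origin at the centre of its underside.
- pen: Black marker pen 12 mm thick, 130 mm long, lying along its own x, bystander.
- adapter_cup: Black tube cup 40 mm across, 50 mm high, bystander; origin at the centre of its underside.
- driver: Small screwdriver with a black handle, lying along its own x, bystander.
Mind the look-alikes: they are no part of the job. What is shaped like the cartridge but red or yellow is not meant.

How it is judged:
By the outcome, as a careful person would: the job done as asked, in the order asked, and still so for the second after the job is handed in, with the robot touching nothing.
It also fails if it takes over 56 s, if anything falls off the work surface, if the arm or the gripper's body presses on something with over 40 N, if the wrist force passes 120 N, or if a joint passes its speed limit or range.

## Robot

A 6-joint arm with a two-finger parallel gripper is mounted at the origin on the work surface. World frame = base frame: x ahead of the robot, y to its left, z up, the work surface at z = 0. Lengths are in m, angles in rad, forces in N, time in s.
With the tool pointing down it reaches from about 0.375 to 0.925 m from the base axis. Payload 5.7 kg.
Tool frame: the origin (TCP) lies at the very end of the fingers, on their centre line; the grasp point (between the pads) lies 19 mm behind it (env.hold_point_z is the distance from the TCP to the grasp point, in m); z points along the fingers, y is the line along which they close (so a half turn about z gives the same grasp; the last joint's range is limited). The gripper opens to 85 mm and grips with 20 to 120 N. Pads are 22 mm wide; open, the fingers measure 114 mm over their backs; the gripper's body (76 mm by 85 mm) begins 54 mm behind the grasp point. The pads swing forward as they close: fully open they stand 13 mm farther back than shut.
Start: joints at [-1.322, 0.359, 1.51, -0, 1.272, -0.115], TCP at [0.213, -0.561, 0.231] pointing down, gripper open.
Joint ranges: [-2.97, 2.97], [-1.01, 2.36], [0.21, 2.38], [-0.96, 4.11], [0.2, 2.71], [-2.98, 2.98]. Speed limits (rad/s): [2.39, 2.39, 3.14, 3.14, 3.14, 3.14].

## Interface

Orientations are given as [roll, pitch, yaw] about the fixed x, y, z axes, in that order (R = Rz(yaw) Ry(pitch) Rx(roll)).
In Python, from workcell import env gives the robot as it stands. The module is installed in compiled form; this text tells all that it offers.
- The arm moves only by the tool carry_out, never from a script. Its argument "motion" is text: rows parted by semicolons, each of 7 numbers parted by spaces: the turn, a rotation vector about the tool's x, y, z in rad, then the shift along the tool's x, y, z in cm, then the finger opening in cm, from 0 to 8.54. In form: wx wy wz x y z grip; .... A call has 1 to 12 rows; each row shifts and turns the commanded pose from where the row before left it, along the tool's axes as they then stand; what a row does not reach is not made up. A row lasts 1/8 s, in which the tool goes at most 62.5 mm and 10.7 degrees, less where a joint would pass 70% of its speed; a pose out of reach is approached as far as the arm can. A call is refused whole if a number of a shift passes 6.25 or a number of a turn 0.188, either way. A call with a gripper value outside its range is refused whole. The fingers move at their own pace and stop on an object; the grip force is fixed at half the most. Time passes only in rows, so rows that do not move let the fingers close. It gives the time, the measured TCP pose, the force, the opening and the grip force at its end, in the units of the state.
- env.read_state(): the state, without advancing time (a new reading comes with each control period).
- env.camera(name): name is "scene" or "top" or "wrist"; returns a dict with "img" (480x640x3 uint8, red, green, blue), "camera_matrix" (3x3 intrinsics, pixels), "view" (4x4, takes a point from world to camera coordinates). Camera axes: x right, y down, z forward; pixel columns grow to the right and rows downward; lengths in m; the calibration is good to about 2 mm. A picture is of the moment at which its call begins. There is no depth.
- env.finish_job(): hands the job in; it is judged then, once.
Trained networks look in the newest picture that a camera, given by its name, has taken for a name from the list of things; names that differ only in an ending like _2 or _b are one class to them, and where a whole thing is asked for, a point or a joint stands for the part that bears it (a point fixed in the world has none). Each returns a list of dicts, best first, with "conf" (0 to 1); they miss things now and then, are a little off and sometimes report something else, mostly with a low value. They report only what shows in the picture. A call takes as long as a camera call. They do not tell look-alikes from the thing itself.
- env.search_frame(camera, label): "position" ([x, y, z] in m, in world coordinates, good to about 4 mm: the middle of the surface that is visible of it).
- env.place_of(camera, label): "position" ([x, y, z] in m, in world coordinates, good to about 4 mm: a listed point, or the origin of a listed thing).
The state is a dict: "t": time; "joint_positions": joint angles; "joint_vel": joint speeds; "tau": joint torques, N m; "eef_pos": TCP position; "tcp_rot": TCP orientation; "ft_force": force on the tool from outside, world axes, zero at the start; "ft_torque": the same for the moment, N m; "width": finger opening in m; "finger_force": force on a finger pad.
Only numpy, scipy, OpenCV 4.12 (cv2) and the standard library are available. Lean on these libraries where they do the work, as an engineer would, in place of code of your own. Each camera call takes 0.05 s, during which the arm holds its last target. There are 200 camera calls.

## Working session

There is one attempt and no reset: what is moved stays moved. The work goes in short steps, Python scripts to look and compute and a tool call to move; the robot and the scene stay as the last step left them, time stands still between calls to the robot, and variables do not carry over. Pictures are saved under pics/ and viewed, at most 11 in all, crops included, and the job is handed in when it is done.

Besides the shell and the picture viewer there is one more tool, called after "Call:" as name(argument=value, ...), one argument or row to a line, values as JSON. carry_out: Moves the arm, as the interface text tells. Its arguments: {"type":"object","properties":{"motion":{"type":"string"}},"required":["motion"]}

```bash
mkdir -p pics
cat > h.py <<'E'
import numpy as np, cv2
from workcell import env
def snap(c,fn):
    d=env.camera(c); cv2.imwrite('pics/'+fn,d['img'][:,:,::-1]); return d
def ray(d,u,v,z):
    K=np.array(d['camera_matrix']);V=np.array(d['view'])
    r=V[:3,:3].T@np.linalg.inv(K)@[u,v,1]; c=-V[:3,:3].T@V[:3,3]
    return c+r*(z-c[2])/r[2]
def proj(d,p):
    K=np.array(d['camera_matrix']);V=np.array(d['view'])
    q=K@(V[:3,:3]@np.array(p)+V[:3,3]); return q[:2]/q[2]
E
python3 - <<'E'
from h import *
a=snap('top','t1.png'); 
for n in ['nest','clamp_hinge','clamp_grip','cartridge','tray_tab','pointer','cursor_mark']:
    print(n,[(np.round(r['position'],3).tolist(),round(r['conf'],2),proj(a,r['position']).round().tolist()) for r in env.place_of('top',n)][:4])
b=snap('scene','s1.png')
for n in ['nest','clamp_hinge','clamp_grip','cartridge','tray_tab','pointer','cursor_mark']:
    print(n,[(np.round(r['position'],3).tolist(),round(r['conf'],2)) for r in env.place_of('scene',n)][:4])
s=env.read_state();print(s['t'],s['eef_pos'],s['tcp_rot'],s['width'])
E
```

```text
nest [([0.537, -0.054, -0.0], 0.89, [335.0, 260.0])]
clamp_hinge [([0.556, 0.015, 0.07], 0.75, [305.0, 244.0])]
clamp_grip [([0.586, 0.092, 0.141], 0.58, [269.0, 221.0])]
cartridge [([0.293, 0.196, -0.0], 0.9, [222.0, 361.0]), ([0.523, 0.196, 0.001], 0.87, [229.0, 262.0]), ([0.533, -0.056, 0.008], 0.72, [335.0, 261.0]), ([0.324, -0.249, -0.002], 0.56, [417.0, 354.0])]
tray_tab [([0.257, 0.292, 0.049], 0.76, [173.0, 375.0]), ([0.428, 0.227, 0.055], 0.6, [208.0, 298.0]), ([0.497, -0.151, 0.065], 0.58, [378.0, 272.0])]
pointer [([0.407, 0.182, 0.014], 0.92, [230.0, 310.0]), ([0.547, -0.168, 0.023], 0.87, [383.0, 255.0]), ([0.209, 0.28, 0.01], 0.71, [180.0, 398.0])]
cursor_mark [([0.548, -0.207, 0.03], 0.38, [401.0, 255.0])]
nest [([0.535, -0.058, 0.001], 0.89)]
clamp_hinge [([0.56, 0.014, 0.069], 0.94)]
clamp_grip [([0.588, 0.096, 0.141], 0.74)]
cartridge [([0.517, 0.193, -0.001], 0.93), ([0.285, 0.194, -0.004], 0.81), ([0.501, -0.154, 0.066], 0.72), ([0.537, -0.059, 0.008], 0.59)]
tray_tab [([0.308, -0.349, 0.05], 0.84), ([0.502, -0.152, 0.065], 0.79), ([0.424, 0.229, 0.055], 0.56), ([0.255, 0.291, 0.05], 0.52)]
pointer [([0.546, -0.166, 0.02], 0.69), ([0.358, -0.358, 0.011], 0.68), ([0.411, 0.184, 0.011], 0.6)]
cursor_mark [([0.549, -0.207, 0.026], 0.56), ([0.467, 0.382, -0.002], 0.54)]
0.8 [ 0.21350047 -0.560696    0.23129546] [-3.14151364e+00 -2.83745574e-05  3.63796010e-01] 0.08515640087179407
```

View pics/t1.png

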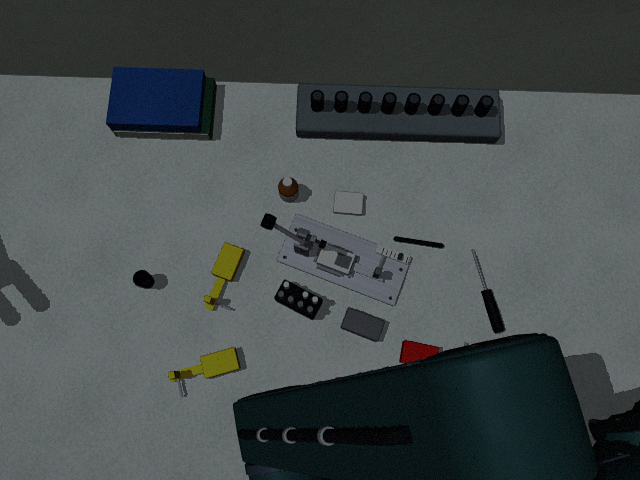

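View pics/s1.png

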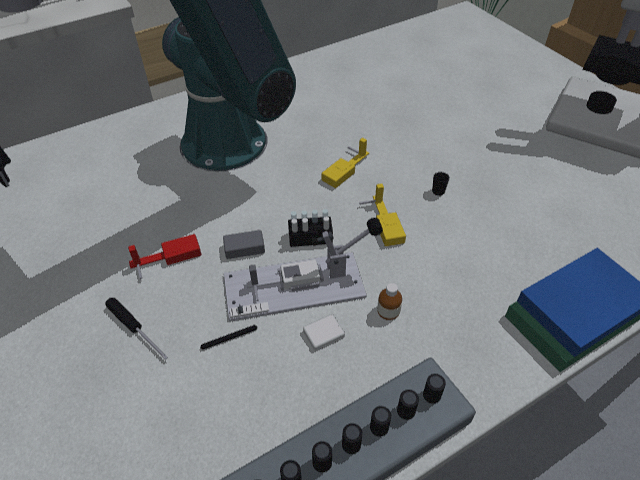

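The candidates for the cartridge in the top view are white (335,261) on the aluminium plate, yellow (228,262), yellow (220,361) and red (417,352). I choose the white one, and will check it from close by. The nest's yaw is about -21°. I'll turn the tool to match (tool x = nest +y, tool y = nest +x) and go above the nest.

Call:
carry_out(
  motion="0 0 -0.168 0 0 -1.5 8.5;0 0 -0.168 0 0 -1.5 8.5;0 0 -0.168 0 0 -1.5 8.5;0 0 -0.168 0 0 -1.5 8.5;0 0 -0.168 0 0 -1.5 8.5;0 0 0 5 1 0 8.5;0 0 0 5 1 0 8.5;0 0 0 5 1 0 8.5;0 0 0 5 1 0 8.5;0 0 0 5 1 0 8.5;0 0 0 5 1 0 8.5;0 0 0 5 1 0 8.5",
)

```text
t: 2.3
eef_pos: [0.4051, -0.2577, 0.3065]
tcp_rot: [3.141, 0.0, 1.204]
ft_force: [0.1, -1.2, -0.6]
width: 0.085
finger_force: 0.0
```

Call:
carry_out(
  motion="0 0 0 5 1 0 6;0 0 0 5 1 0 6;0 0 0 5 1 0 6;0 0 0 5 1 0 6;0 0 0 0 0 0 6;0 0 0 0 0 0 6",
)

```text
t: 3.05
eef_pos: [0.5132, -0.0869, 0.3062]
tcp_rot: [-3.141, 0.001, 1.205]
ft_force: [-0.8, -0.7, 0.5]
width: 0.0598
finger_force: 0.0
```

```bash
cat > m.py <<'E'
from h import *
import sys
c,fn=sys.argv[1:3]
a=snap(c,fn)
for n in sys.argv[3:]:
    print(n,[(np.round(r['position'],4).tolist(),round(r['conf'],2),proj(a,r['position']).round().tolist()) for r in env.place_of(c,n)][:2])
s=env.read_state();print(s['t'],s['eef_pos'].round(4),np.round(s['tcp_rot'],4),np.round(s['ft_force'],1),s['width'])
E
python3 m.py wrist w1.png nest clamp_hinge clamp_grip cartridge tray_tab pointer cursor_mark; python3 m.py top t2.png nest clamp_hinge clamp_grip cartridge tray_tab pointer cursor_mark
```

```text
nest []
clamp_hinge [([0.5469, -0.1742, 0.0198], 0.74, [383.0, 253.0]), ([0.5574, 0.016, 0.0687], 0.73, [332.0, 72.0])]
clamp_grip [([0.4365, 0.0282, -0.0037], 0.35, [221.0, 113.0])]
cartridge [([0.5344, -0.0563, 0.012], 0.69, [335.0, 156.0]), ([0.2888, 0.192, 0.0004], 0.64, [16.0, 8.0])]
tray_tab [([0.5041, -0.15, 0.0633], 0.66, [341.0, 259.0])]
pointer [([0.5491, -0.171, 0.0179], 0.64, [384.0, 249.0])]
cursor_mark [([0.5501, -0.2072, 0.0287], 0.62, [396.0, 281.0]), ([0.55, -0.1718, 0.0191], 0.19, [385.0, 250.0])]
3.45 [ 0.5133 -0.0874  0.3064] [ 3.1415e+00 -1.0000e-04  1.2026e+00] [-0.3 -1.2  0. ] 0.06004626739478302
nest [([0.5332, -0.056, -0.003], 0.6, [335.0, 261.0])]
clamp_hinge [([0.555, 0.0166, 0.0713], 0.86, [304.0, 244.0])]
clamp_grip [([0.5864, 0.0963, 0.1393], 0.92, [267.0, 221.0])]
cartridge [([0.5251, 0.1954, -0.0007], 0.95, [229.0, 261.0]), ([0.5352, -0.0556, 0.0063], 0.67, [335.0, 260.0])]
tray_tab [([0.5001, -0.1525, 0.0657], 0.78, [379.0, 271.0]), ([0.3057, -0.3458, 0.0493], 0.75, [466.0, 363.0])]
pointer [([0.3526, -0.3549, 0.0126], 0.91, [465.0, 342.0]), ([0.4097, 0.1799, 0.0124], 0.72, [232.0, 309.0])]
cursor_mark [([0.5545, 0.0162, 0.0691], 0.65, [305.0, 244.0])]
3.85 [ 0.5135 -0.0868  0.3063] [-3.1415e+00 -1.0000e-04  1.2038e+00] [1.1 0.2 0.5] 0.060100420791472445
```

View pics/w1.png

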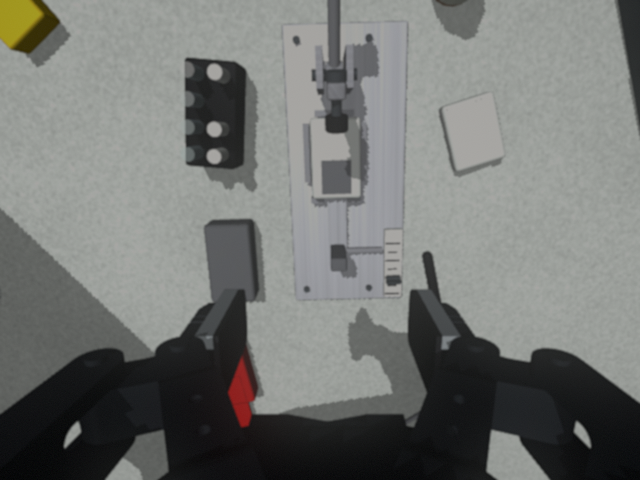

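```bash
python3 - <<'E'
from h import *
a=env.camera('wrist')
P=[ray(a,u,v,0.010)[:2] for u,v in [(283,25),(407,22),(402,298),(297,298)]]
P=np.array(P);print(P.round(4))
for i,j in [(3,0),(2,1),(0,1),(3,2)]:
    d=P[j]-P[i];print(np.linalg.norm(d).round(4),np.degrees(np.arctan2(d[1],d[0])).round(2))
for (u,v,z) in [(396,276,.028),(383,249,.022),(339,247,.073),(394,279,.028)]: print(u,v,ray(a,u,v,z).round(4))
E
python3 -c "
import cv2;i=cv2.imread('pics/w1.png')[200:310,280:420];cv2.imwrite('pics/w1c.png',cv2.resize(i,None,fx=5,fy=5,interpolation=2))"
```

```text
[[ 0.5319  0.0805]
 [ 0.6467  0.0394]
 [ 0.5505 -0.2374]
 [ 0.4356 -0.1933]]
0.2903 70.61
0.293 70.84
0.1219 -19.73
0.1231 -21.0
396 276 [ 0.552  -0.2013  0.028 ]
383 249 [ 0.5488 -0.1686  0.022 ]
339 247 [ 0.5083 -0.1343  0.073 ]
394 279 [ 0.5488 -0.2039  0.028 ]
```

View pics/w1c.png

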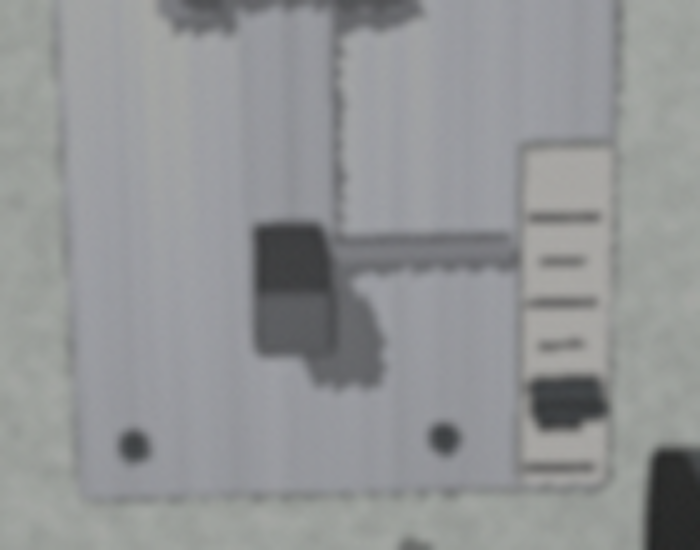

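The crop shows the white cartridge's tray with its tab at about (339,250) in w1, the pointer reaching right to (383,249), and the cursor ridge at about (393,279). Nest y axis is at 70.5°. Next I go above the grip.

Call:
carry_out(
  motion="0 0 -0.027 0 0 0 6;0 0 0 4.9 0.2 -1 6;0 0 0 4.9 0.2 2 6;0 0 0 4.9 0.2 4 6;0 0 0 4.9 0.2 4 6;0 0 0 0 0 0 6;0 0 0 0 0 0 6",
)

```text
t: 4.78
eef_pos: [0.586, 0.0939, 0.2175]
tcp_rot: [-3.141, 0.001, 1.232]
ft_force: [0.2, -0.1, 0.5]
width: 0.0603
finger_force: 0.0
```

```bash
python3 m.py wrist w2.png clamp_grip clamp_hinge; python3 m.py top t3.png clamp_grip;python3 m.py scene s3.png clamp_grip clamp_hinge
```

```text
clamp_grip [([0.5851, 0.0941, 0.1424], 0.87, [325.0, 249.0]), ([0.6995, 0.0619, 0.0], 0.29, [458.0, 194.0])]
clamp_hinge [([0.5621, 0.0171, 0.0695], 0.9, [330.0, 319.0])]
4.925 [0.5866 0.0931 0.2188] [ 3.1393e+00 -7.0000e-04  1.2298e+00] [0.5 0.  0.1] 0.06017332614009451
clamp_grip []
5.025 [0.5865 0.0931 0.2187] [ 3.1395e+00 -8.0000e-04  1.2295e+00] [-0.5  0.3 -0.8] 0.059813884678445055
clamp_grip []
clamp_hinge [([0.5619, 0.0122, 0.0673], 0.56, [333.0, 257.0])]
5.175 [0.5862 0.0936 0.218 ] [ 3.1406e+00 -5.0000e-04  1.2299e+00] [-0.7  0.1 -0.7] 0.05997572326869233
```

View pics/w2.png

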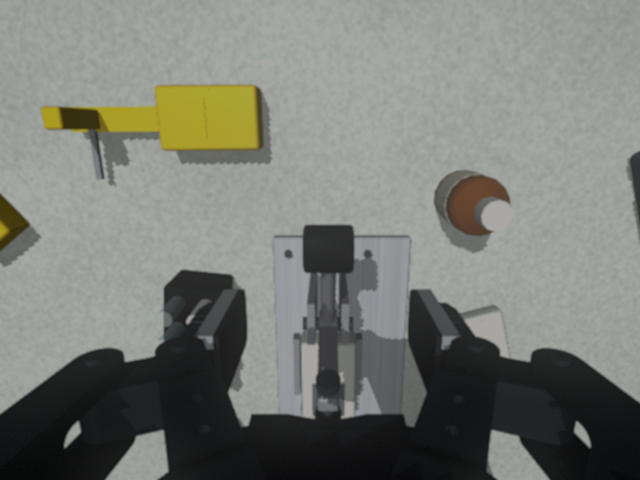

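The picture shows the grip drum at (328,249), centred between the fingers (about x=328) and square with them. I descend and pinch it.

Call:
carry_out(
  motion="0 0 0 0 0 4 6;0 0 0 0 0 4 6;0 0 0 0 0 1.8 6;0 0 0 0 0 0 6;0 0 0 0 0 0 2.4;0 0 0 0 0 0 2.4;0 0 0 0 0 0 2.4;0 0 0 0 0 0 2.4;0 0 0 0 0 0 2.4",
)

```text
t: 6.3
eef_pos: [0.5868, 0.0943, 0.1208]
tcp_rot: [3.14, -0.001, 1.231]
ft_force: [-1.3, 0.0, 6.1]
width: 0.0268
finger_force: 59.3
```

Run:
```python
import numpy as np
a=[1.3,1.2,1.1,1.0,.9,.8,.7,.6,.5,.4,.3,.2,.1,0]
p=np.array([[11*np.cos(np.radians(115)-t),11*np.sin(np.radians(115)-t)] for t in a])
print(np.c_[a[1:],np.diff(p,axis=0)*[1,-1]].round(2))
```

```text
[[ 1.2  -0.76 -0.8 ]
 [ 1.1  -0.83 -0.72]
 [ 1.   -0.9  -0.63]
 [ 0.9  -0.96 -0.54]
 [ 0.8  -1.01 -0.44]
 [ 0.7  -1.05 -0.34]
 [ 0.6  -1.07 -0.23]
 [ 0.5  -1.09 -0.12]
 [ 0.4  -1.1  -0.02]
 [ 0.3  -1.1   0.09]
 [ 0.2  -1.08  0.2 ]
 [ 0.1  -1.05  0.31]
 [ 0.   -1.02  0.41]]
```

Call:
carry_out(
  motion="0 0 0 -0.76 0 -0.80 2.4;0 0 0 -0.83 0 -0.72 2.4;0 0 0 -0.90 0 -0.63 2.4;0 0 0 -0.96 0 -0.54 2.4;0 0 0 -1.01 0 -0.44 2.4;0 0 0 -1.05 0 -0.34 2.4;0 0 0 0 0 0 2.4",
)

```text
t: 7.18
eef_pos: [0.5688, 0.0436, 0.1547]
tcp_rot: [3.14, -0.004, 1.23]
ft_force: [2.9, 5.5, -3.1]
width: 0.0272
finger_force: 59.5
```

Call:
carry_out(
  motion="0 0 0 -1.07 0 -0.23 2.4;0 0 0 -1.09 0 -0.12 2.4;0 0 0 -1.10 0 -0.02 2.4;0 0 0 -1.10 0 0.09 2.4;0 0 0 -1.08 0 0.20 2.4;0 0 0 0 0 0 2.4",
)

```text
t: 7.92
eef_pos: [0.5498, -0.0102, 0.1555]
tcp_rot: [3.14, 0.001, 1.23]
ft_force: [-1.0, -1.7, 5.4]
width: 0.0273
finger_force: 63.4
```

Call:
carry_out(
  motion="0 0 0 -1.05 0 0.31 2.4;0 0 0 -0.8 0 0.31 2.4;0 0 0 0 0 0 2.4;0 0 0 0 0 0 5;0 0 0 0 0 0 5;0 0 0 0 0 0 5;0 0 0 0 0 -3 5;0 0 0 0 0 -4 5;0 0 0 0 0 -4 5;0 0 0 0 0 0 5",
)

```text
t: 9.18
eef_pos: [0.5455, -0.0267, 0.2619]
tcp_rot: [3.135, -0.001, 1.231]
ft_force: [-0.5, 0.3, 0.3]
width: 0.0501
finger_force: 0.0
```

```bash
python3 m.py wrist w3.png clamp_grip clamp_hinge; python3 m.py scene s4.png clamp_grip tray_tab; python3 m.py top t4.png clamp_grip
```

```text
clamp_grip [([0.5432, -0.0286, 0.17], 0.98, [323.0, 245.0])]
clamp_hinge [([0.5609, 0.0183, 0.0715], 0.83, [324.0, 151.0])]
9.325 [ 0.5425 -0.0263  0.2576] [-3.1398e+00  2.0000e-04  1.2309e+00] [-1.  -0.2 -0.4] 0.04985606325219495
clamp_grip [([0.5436, -0.0276, 0.169], 0.81, [312.0, 226.0])]
tray_tab [([0.5036, -0.1526, 0.0667], 0.91, [251.0, 270.0]), ([0.2584, 0.2896, 0.0505], 0.79, [361.0, 143.0])]
9.475 [ 0.5423 -0.0263  0.2571] [-3.1387e+00  4.0000e-04  1.2309e+00] [ 0.4 -0.2  0.2] 0.049982933079737245
clamp_grip [([0.5448, -0.0248, 0.169], 0.73, [323.0, 238.0]), ([0.5388, -0.0546, 0.0095], 0.43, [335.0, 258.0])]
9.575 [ 0.5426 -0.0264  0.2575] [-3.1394e+00  2.0000e-04  1.2308e+00] [ 0.4 -0.7 -0.1] 0.04978590269688969
```

Call:
carry_out(
  motion="0 0 0 -5 0.1 0 5;0 0 0 -5 0.1 0 5;0 0 0 -3.1 0.1 2 5;0 0 0 0 0 5 5;0 0 0 0 0 3 5;0 0 0 0 0 0 5;0 0 0 0 0 0 5",
)

```text
t: 10.45
eef_pos: [0.5031, -0.1512, 0.1594]
tcp_rot: [3.141, -0.0, 1.231]
ft_force: [-0.6, -0.3, 0.3]
width: 0.0501
finger_force: 0.0
```

```bash
python3 m.py wrist w4.png tray_tab pointer cursor_mark clamp_grip;python3 m.py top t5.png tray_tab; python3 -c "
from h import *
d=env.camera('wrist');V=np.array(d['view']);print(-V[:3,:3].T@V[:3,3])"
```

```text
tray_tab [([0.5025, -0.1492, 0.0619], 0.73, [324.0, 236.0]), ([0.5362, -0.0567, -0.0033], 0.71, [326.0, 77.0])]
pointer [([0.5503, -0.1703, 0.0188], 0.66, [397.0, 225.0])]
cursor_mark [([0.5475, -0.205, 0.0259], 0.8, [409.0, 273.0])]
clamp_grip []
10.7 [ 0.5033 -0.1512  0.1598] [3.1393e+00 1.0000e-04 1.2311e+00] [0.4 0.3 0.4] 0.049926572773155736
tray_tab [([0.304, -0.3457, 0.0501], 0.87, [466.0, 364.0]), ([0.4287, 0.2294, 0.0516], 0.85, [207.0, 298.0])]
10.8 [ 0.5028 -0.151   0.1593] [ 3.1403 -0.      1.231 ] [-0.2  0.7  0.7] 0.050173426695105675
[ 0.52502375 -0.08896034  0.30150122]
```

View pics/w4.png

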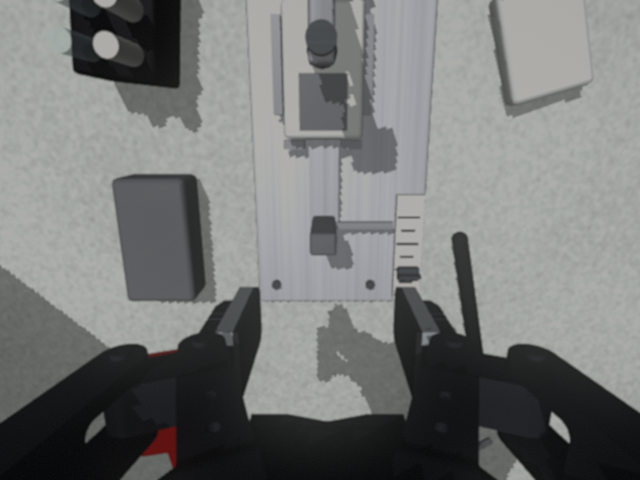

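The picture shows the tab top at about (323,225), midway between the fingers, the pointer at (393,224), the cursor at about (408,273), and the clamp down on the cartridge. I measure the gap in an enlarged crop.

Run:
```python
from h import *
i=cv2.imread('pics/w4.png')[205:290,300:430];cv2.imwrite('pics/w4c.png',cv2.resize(i,None,fx=6,fy=6,interpolation=2))
a=env.camera('wrist')
for (u,v,z) in [(323,226,.073),(393,224,.022)]: print(u,v,ray(a,u,v,z).round(4))
```

```text
323 226 [ 0.5046 -0.1406  0.073 ]
393 224 [ 0.5473 -0.1673  0.022 ]
```

View pics/w4c.png

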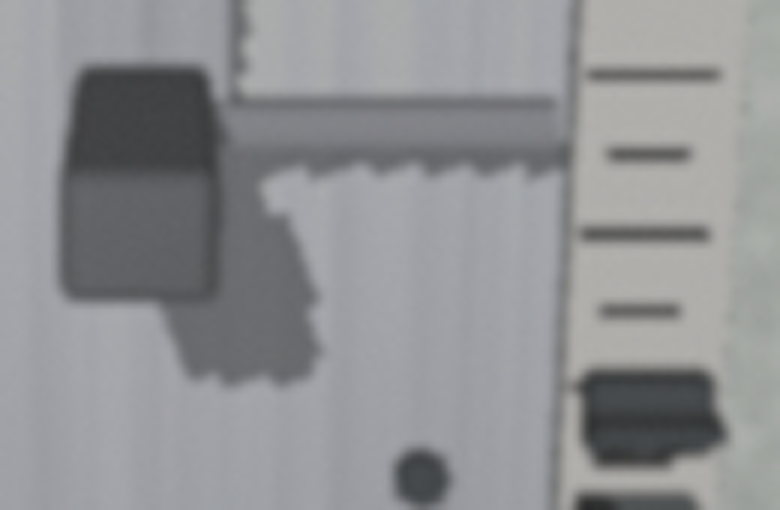

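Run:
```python
from h import *
a=env.camera('wrist')
th=np.radians(70.5);U=np.array([np.cos(th),np.sin(th)]);W=np.array([U[1],-U[0]]);O=np.array([.535,-.0565])
for (u,v,z) in [(323.3,244,.073),(323.3,233.5,.073),(323.3,254.7,.073),(391,225.4,.022),(391,222.2,.022),(391,229.7,.022),(408.5,275,.028),(408.5,267,.024),(408.5,282,.024)]:
    p=ray(a,u,v,z)[:2]; print(u,v,z,p.round(4),((p-O)@W*1e3).round(1),((p-O)@U*1e3).round(1))
```

```text
323.3 244 0.073 [ 0.5009 -0.1508] -0.6 -100.3
323.3 233.5 0.073 [ 0.5031 -0.1448] -0.6 -93.9
323.3 254.7 0.073 [ 0.4987 -0.1571] -0.6 -106.9
391 225.4 0.022 [ 0.5455 -0.1677] 47.1 -101.3
391 222.2 0.022 [ 0.5462 -0.1655] 47.0 -99.0
391 229.7 0.022 [ 0.5446 -0.1707] 47.2 -104.5
408.5 275 0.028 [ 0.5462 -0.2053] 60.2 -136.5
408.5 267 0.024 [ 0.5483 -0.2011] 60.8 -131.9
408.5 282 0.024 [ 0.545  -0.2123] 61.4 -143.5
```

Call:
carry_out(
  motion="0 0 0 0 -0.2 4 5;0 0 0 0 0 4 5;0 0 0 0 0 3.7 4;0 0 0 0 0 0 3;0 0 0 0 0 0 1.3;0 0 0 0 0 0 1.3;0 0 0 0 0 0 1.3;0 0 0 0 0 0 1.3",
)

```text
t: 11.95
eef_pos: [0.501, -0.1505, 0.0423]
tcp_rot: [3.14, 0.0, 1.231]
ft_force: [0.5, 0.9, 1.8]
width: 0.0151
finger_force: 59.1
```

Call:
carry_out(
  motion="0 0 0 -0.3 0 0 1.3;0 0 0 -0.5 0 0 1.3;0 0 0 -0.5 0 0 1.3;0 0 0 -0.5 0 0 1.3;0 0 0 -0.5 0 0 1.3;0 0 0 -0.5 0 0 1.3;0 0 0 -0.4 0 0 1.3;0 0 0 -0.2 0 0 1.3;0 0 0 0 0 0 1.3;0 0 0 0 0 0 1.3",
)

```text
t: 13.2
eef_pos: [0.4899, -0.1821, 0.0421]
tcp_rot: [3.14, -0.001, 1.23]
ft_force: [2.5, 6.0, 4.3]
width: 0.015
finger_force: 59.7
```

```bash
python3 m.py wrist w5.png tray_tab pointer cursor_mark; python3 -c "
from h import *
i=cv2.imread('pics/w5.png')[200:320,320:480];cv2.imwrite('pics/w5c.png',cv2.resize(i,None,fx=5,fy=5,interpolation=2))"
```

```text
tray_tab [([0.4905, -0.1808, 0.0628], 0.97, [326.0, 328.0])]
pointer [([0.5378, -0.2041, 0.0217], 0.78, [447.0, 296.0]), ([0.4897, -0.1845, 0.0586], 0.64, [328.0, 333.0])]
cursor_mark [([0.5484, -0.2113, 0.028], 0.93, [480.0, 309.0])]
13.4 [ 0.4899 -0.182   0.0421] [ 3.1405e+00 -1.3000e-03  1.2301e+00] [2.  6.5 3.7] 0.015581754743570278
```

View pics/w5c.png

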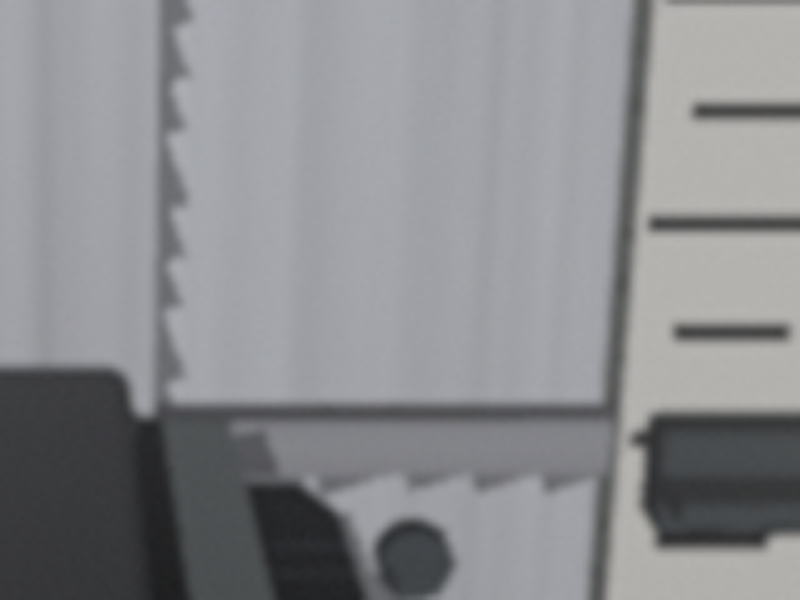

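The pointer lies at v≈284–295, and the cursor runs off the crop on the right. One more crop, centred on the pointer tip and cursor.

```bash
python3 -c "
from h import *
i=cv2.imread('pics/w5.png')[270:320,420:520];cv2.imwrite('pics/w5d.png',cv2.resize(i,None,fx=8,fy=8,interpolation=2))
g=cv2.imread('pics/w5.png',0).astype(int)
print(g[278:302,[425,430,435]].mean(1).round()); print(g[280:312,460:485].mean(1).round())"
```

```text
[162. 157. 136. 102.  85.  95. 115. 127. 130. 131. 132. 132. 131. 130.
 129. 127. 124. 126. 133. 144. 154. 159. 161. 161.]
[175. 159. 122.  79.  58.  60.  66.  72.  75.  76.  75.  75.  75.  74.
  71.  64.  58.  56.  55.  57.  62.  69.  73.  73.  70.  70.  78.  94.
 116. 143. 164. 174.]
```

View pics/w5d.png

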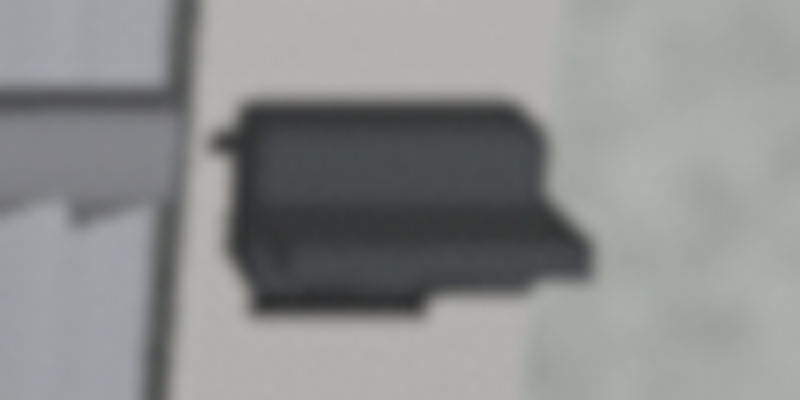

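Run:
```python
from h import *
a=env.camera('wrist')
th=np.radians(70.5);U=np.array([np.cos(th),np.sin(th)]);W=np.array([U[1],-U[0]]);O=np.array([.535,-.0565])
for (u,v,z) in [(430,283.5,.022),(430,294.5,.022),(438,295.6,.022),(474,300,.028),(474,302.5,.028),(474,304.5,.028),(465,283,.024),(474,295.5,.024),(474,308.5,.016)]:
    p=ray(a,u,v,z)[:2]; print(u,v,z,((p-O)@W*1e3).round(1),((p-O)@U*1e3).round(1))
```

```text
430 283.5 0.022 44.1 -132.3
430 294.5 0.022 44.5 -137.4
438 295.6 0.022 48.0 -137.9
474 300 0.028 61.4 -137.3
474 302.5 0.028 61.5 -138.4
474 304.5 0.028 61.6 -139.3
465 283 0.024 58.4 -131.3
474 295.5 0.024 62.8 -137.0
474 308.5 0.016 66.5 -146.8
```

The ridge top is at v≈302 and the pointer's top face at v≈283.7–294.5. The pointer is about 3.5 mm short of the ridge, so I move on and check.

Call:
carry_out(
  motion="0 0 0 -0.2 0 0 1.3;0 0 0 -0.15 0 0 1.3;0 0 0 0 0 0 1.3;0 0 0 0 0 0 1.3",
)

```text
t: 13.95
eef_pos: [0.4888, -0.1853, 0.042]
tcp_rot: [3.14, -0.001, 1.23]
ft_force: [1.9, 5.8, 5.1]
width: 0.0145
finger_force: 59.7
```

```bash
python3 m.py wrist w6.png pointer cursor_mark; python3 -c "
from h import *
a=env.camera('wrist')
i=cv2.imread('pics/w6.png')[270:345,410:510];cv2.imwrite('pics/w6d.png',cv2.resize(i,None,fx=8,fy=8,interpolation=2))
g=cv2.imread('pics/w6.png',0).astype(int)
v=range(280,330)
print(list(zip(v,g[280:330,[430,435,440]].mean(1).round().astype(int),g[280:330,460:485].mean(1).round().astype(int))))
th=np.radians(70.5);U=np.array([np.cos(th),np.sin(th)]);O=np.array([.535,-.0565])
for u,z in [(435,.022),(470,.028),(470,.024)]: print(z,[(v,((ray(a,u,v,z)[:2]-O)@U*1e3).round(1)) for v in range(284,320,2)])
"
```

```text
pointer [([0.5402, -0.2056, 0.0186], 0.58, [452.0, 287.0])]
cursor_mark []
14.1 [ 0.4888 -0.1853  0.0421] [ 3.1404e+00 -1.4000e-03  1.2300e+00] [2.5 5.6 5.3] 0.014571202263901316
[(280, np.int64(126), np.int64(73)), (281, np.int64(96), np.int64(75)), (282, np.int64(83), np.int64(76)), (283, np.int64(94), np.int64(76)), (284, np.int64(114), np.int64(76)), (285, np.int64(126), np.int64(75)), (286, np.int64(130), np.int64(74)), (287, np.int64(130), np.int64(70)), (288, np.int64(131), np.int64(63)), (289, np.int64(131), np.int64(58)), (290, np.int64(130), np.int64(56)), (291, np.int64(128), np.int64(56)), (292, np.int64(127), np.int64(59)), (293, np.int64(125), np.int64(66)), (294, np.int64(121), np.int64(72)), (295, np.int64(117), np.int64(74)), (296, np.int64(121), np.int64(73)), (297, np.int64(126), np.int64(69)), (298, np.int64(132), np.int64(71)), (299, np.int64(136), np.int64(82)), (300, np.int64(137), np.int64(95)), (301, np.int64(136), np.int64(108)), (302, np.int64(135), np.int64(131)), (303, np.int64(135), np.int64(157)), (304, np.int64(135), np.int64(172)), (305, np.int64(134)
[... 1683 characters left out ...]
.float64(-142.5)), (306, np.float64(-143.4)), (308, np.float64(-144.3)), (310, np.float64(-145.3)), (312, np.float64(-146.2)), (314, np.float64(-147.1)), (316, np.float64(-148.0)), (318, np.float64(-148.9))]
0.024 [(284, np.float64(-135.1)), (286, np.float64(-136.0)), (288, np.float64(-137.0)), (290, np.float64(-137.9)), (292, np.float64(-138.8)), (294, np.float64(-139.7)), (296, np.float64(-140.6)), (298, np.float64(-141.5)), (300, np.float64(-142.5)), (302, np.float64(-143.4)), (304, np.float64(-144.3)), (306, np.float64(-145.3)), (308, np.float64(-146.2)), (310, np.float64(-147.2)), (312, np.float64(-148.1)), (314, np.float64(-149.0)), (316, np.float64(-150.0)), (318, np.float64(-150.9))]
```

View pics/w6d.png

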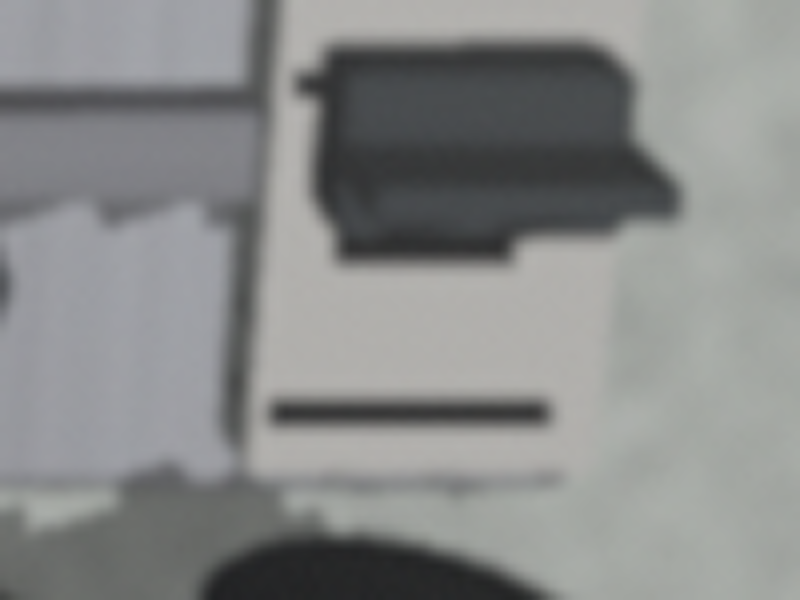

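In w6 the pointer's top face is centred at y≈-138.4 and the ridge at ≈-138.5, so they are level. I hold for over a second, then ease the tray home.

Call:
carry_out(
  motion="0 0 0 0 0 0 1.3;0 0 0 0 0 0 1.3;0 0 0 0 0 0 1.3;0 0 0 0 0 0 1.3;0 0 0 0 0 0 1.3;0 0 0 0 0 0 1.3;0 0 0 0 0 0 1.3;0 0 0 0 0 0 1.3;0 0 0 0 0 0 1.3;0 0 0 0 0 0 1.3;0 0 0 0 0 0 1.3;0 0 0 0 0 0 1.3",
)

```text
t: 15.65
eef_pos: [0.4888, -0.1853, 0.042]
tcp_rot: [3.14, -0.001, 1.23]
ft_force: [2.9, 5.7, 4.5]
width: 0.0154
finger_force: 59.7
```

Call:
carry_out(
  motion="0 0 0 0.3 0 0 1.3;0 0 0 0.4 0 0 1.3;0 0 0 0.4 0 0 1.3;0 0 0 0.4 0 0 1.3;0 0 0 0.4 0 0 1.3;0 0 0 0.4 0 0 1.3;0 0 0 0.4 0 0 1.3;0 0 0 0.4 0 0 1.3;0 0 0 0.3 0 0 1.3;0 0 0 0.2 0 0 1.3;0 0 0 0 0 0 1.3",
)

```text
t: 17.02
eef_pos: [0.5005, -0.1519, 0.0423]
tcp_rot: [3.14, -0.0, 1.231]
ft_force: [-0.1, 3.3, 6.3]
width: 0.0154
finger_force: 59.9
```

Call:
carry_out(
  motion="0 0 0 0.08 0 0 1.3;0 0 0 0.06 0 0 1.3;0 0 0 0 0 0 1.3;0 0 0 0 0 0 1.3",
)

```text
t: 17.52
eef_pos: [0.5009, -0.1508, 0.0423]
tcp_rot: [3.141, -0.0, 1.231]
ft_force: [-1.1, 2.1, 7.0]
width: 0.015
finger_force: 59.9
```

Call:
carry_out(
  motion="0 0 0 0.04 0 0 1.3;0 0 0 0 0 0 1.3;0 0 0 0 0 0 4.5;0 0 0 0 0 0 4.5;0 0 0 0 0 0 4.5;0 0 0 0 0 -4 4.5;0 0 0 0 0 -5 4.5;0 0 0 0 0 -5 4.5;0 0 0 0 0 -5 4.5;0 0 0 0 0 -3 4.5;0 0 0 0 0 0 4.5",
)

```text
t: 18.9
eef_pos: [0.5022, -0.1508, 0.2642]
tcp_rot: [3.136, 0.001, 1.231]
ft_force: [-0.0, -0.7, -1.4]
width: 0.0448
finger_force: 0.0
```

```bash
python3 m.py wrist w7.png tray_tab pointer cursor_mark clamp_grip; python3 m.py scene s5.png tray_tab clamp_grip
```

```text
tray_tab [([0.5042, -0.153, 0.0624], 0.89, [328.0, 208.0]), ([0.5848, -0.2494, -0.004], 0.4, [429.0, 255.0])]
pointer [([0.5511, -0.1707, 0.021], 0.76, [380.0, 200.0]), ([0.3543, -0.3578, 0.0146], 0.59, [263.0, 410.0])]
cursor_mark [([0.5479, -0.2084, 0.0277], 0.75, [389.0, 239.0])]
clamp_grip [([0.543, -0.0285, 0.1704], 0.55, [321.0, 2.0])]
19.15 [ 0.4996 -0.1496  0.2599] [-3.1384e+00 -3.0000e-04  1.2308e+00] [-0.1  1.3 -0.2] 0.04512999432244256
tray_tab [([0.5013, -0.1523, 0.0623], 0.88, [251.0, 270.0]), ([0.259, 0.2875, 0.0484], 0.78, [360.0, 144.0])]
clamp_grip [([0.5452, -0.0266, 0.1694], 0.88, [312.0, 226.0])]
19.3 [ 0.5001 -0.1498  0.2605] [-3.1394e+00 -2.0000e-04  1.2308e+00] [-0.2 -0.3  0.2] 0.0452176106219543
```

Call:
carry_out(
  motion="0 0 0 5 0 0 5;0 0 0 5 0 0 5;0 0 0 2.9 -0.1 0 5;0 0 0 0 0 4 5;0 0 0 0 0 4 5;0 0 0 0 0 3.1 5;0 0 0 0 0 0 2.4;0 0 0 0 0 0 2.4;0 0 0 0 0 0 2.4;0 0 0 0 0 0 2.4",
)

```text
t: 20.55
eef_pos: [0.5432, -0.0282, 0.1497]
tcp_rot: [3.141, -0.0, 1.231]
ft_force: [6.7, -0.2, -23.2]
width: 0.0271
finger_force: 61.9
```

Call:
carry_out(
  motion="0 0 0 0 0 0 2.4;0 0 0 0 0 0 2.4",
)

```text
t: 20.8
eef_pos: [0.5432, -0.0282, 0.1497]
tcp_rot: [3.141, -0.0, 1.231]
ft_force: [7.4, -1.6, -23.9]
width: 0.0272
finger_force: 61.9
```

Call:
carry_out(
  motion="0 0 0 0.3 0 -0.05 2.4;0 0 0 0.72 0 -0.28 2.4;0 0 0 1.05 0 -0.31 2.4;0 0 0 1.08 0 -0.20 2.4;0 0 0 1.10 0 -0.09 2.4;0 0 0 1.10 0 0.02 2.4;0 0 0 0 0 0 2.4",
)

```text
t: 21.68
eef_pos: [0.5607, 0.0209, 0.1605]
tcp_rot: [3.141, 0.003, 1.232]
ft_force: [0.6, -5.2, -6.7]
width: 0.0269
finger_force: 59.6
```

Call:
carry_out(
  motion="0 0 0 1.09 0 0.12 2.4;0 0 0 1.07 0 0.23 2.4;0 0 0 1.05 0 0.34 2.4;0 0 0 1.01 0 0.44 2.4;0 0 0 0.96 0 0.54 2.4;0 0 0 0.90 0 0.63 2.4;0 0 0 0.83 0 0.72 2.4;0 0 0 0 0 0 2.4",
)

```text
t: 22.68
eef_pos: [0.5849, 0.0891, 0.1294]
tcp_rot: [3.14, -0.002, 1.231]
ft_force: [2.2, 4.6, 2.7]
width: 0.027
finger_force: 66.8
```

Call:
carry_out(
  motion="0 0 0 0.65 0 0.75 2.4;0 0 0 0 0 0 2.4;0 0 0 0 0 0 5;0 0 0 0 0 0 5;0 0 0 0 0 0 5;0 0 0 0 0 -3 5;0 0 0 0 0 -4 5;0 0 0 0 0 -4 5;0 0 0 -4 0 -4 5;0 0 0 -6 0 0 5;0 0 0 -6 0 0 5;0 0 0 0 0 0 5",
)

```text
t: 24.18
eef_pos: [0.5308, -0.0607, 0.2721]
tcp_rot: [-3.141, 0.001, 1.226]
ft_force: [0.6, 0.1, -0.2]
width: 0.0502
finger_force: 0.0
```

```bash
python3 m.py wrist w8.png tray_tab pointer cursor_mark cartridge clamp_hinge; python3 m.py scene s6.png tray_tab clamp_grip cartridge; python3 m.py top t6.png clamp_grip cartridge; python3 -c "
import cv2,numpy as np
i=cv2.imread('pics/s6.png')[200:340,180:420];cv2.imwrite('pics/f.png',np.hstack([cv2.resize(i,(400,300)),cv2.resize(cv2.imread('pics/w8.png'),(400,300))]))"
```

```text
tray_tab [([0.5032, -0.151, 0.0617], 0.73, [331.0, 302.0])]
pointer [([0.5529, -0.1719, 0.0202], 0.67, [382.0, 288.0])]
cursor_mark [([0.5481, -0.2067, 0.0275], 0.5, [389.0, 321.0])]
cartridge [([0.532, -0.0557, 0.0106], 0.6, [326.0, 190.0])]
clamp_hinge [([0.5626, 0.0182, 0.0706], 0.8, [330.0, 102.0])]
24.475 [ 0.5327 -0.056   0.2718] [-3.1412e+00 -4.0000e-04  1.2325e+00] [-1.   0.  -0.1] 0.0502079242514003
tray_tab [([0.3074, -0.349, 0.0506], 0.94, [132.0, 251.0]), ([0.259, 0.2899, 0.0515], 0.71, [361.0, 143.0])]
clamp_grip [([0.5881, 0.0975, 0.1409], 0.81, [375.0, 225.0])]
cartridge [([0.2849, 0.1945, -0.007], 0.86, [335.0, 178.0]), ([0.5392, -0.057, 0.0066], 0.83, [300.0, 280.0])]
24.675 [ 0.5326 -0.0564  0.2719] [-3.1414e+00 -1.0000e-04  1.2322e+00] [-0.3  0.7  0.5] 0.05000370214317175
clamp_grip [([0.5887, 0.0927, 0.141], 0.73, [269.0, 220.0]), ([0.385, -0.1231, 0.0003], 0.32, [363.0, 325.0])]
cartridge [([0.5235, 0.1963, -0.0003], 0.75, [229.0, 262.0]), ([0.3252, -0.2492, -0.0011], 0.67, [417.0, 353.0])]
24.825 [ 0.5325 -0.0569  0.2719] [-3.1414e+00 -1.0000e-04  1.2314e+00] [-1.1  0.1 -0.7] 0.050035628936523024
```

View pics/f.png

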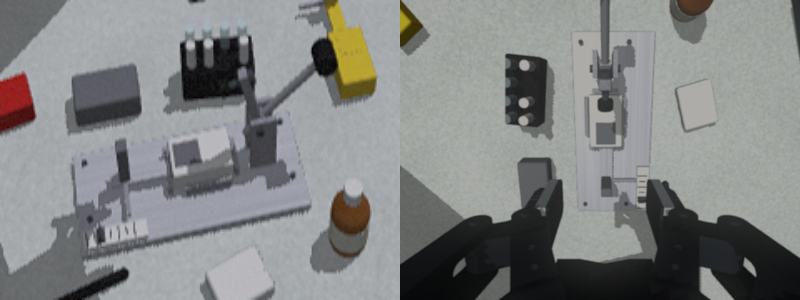

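The picture shows the clamp fully open (grip at about (325,57) in the left half), the cartridge in its nest, the tray home, and the cursor and bystanders in place. I hand the job in.

```bash
python3 -c "
from workcell import env
print(env.finish_job())"
```

```text
the job is handed in; nothing more can be done
None
```

I clamped the cartridge, drew the tray level with the cursor's mark (within about 0.3 mm by camera), held it over a second, eased it home and swung the clamp fully open; I handed the job in at about 25 s with the cartridge, cursor and bystanders in place, and no verdict was returned.

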